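# Find the concealed catch of a movement chest by feel and open it

## Task

The lid of the low wooden chest is locked by a catch concealed somewhere in the brass rail along its front edge, and nothing shows where. Feel your way gently along the top of the rail, without ever pressing hard on it, until it gives way under the fingertips; there press the catch fully down, and then slide the lid fully open towards the back. Leave the things standing about where they are.

Things in the scene. Friction and masses are not known exactly. Their poses are not given: they have to be found in the camera images.
- chest: Low dark wooden chest, fixed, 190 mm deep (x), 310 mm wide (y). Origin: centre of its underside; its x points to its back (away from the robot), y to its left. Flat deck 56 mm above the counter: brass rail on its front edge, behind it a wooden sliding lid between two aluminium guides 9 mm high (at y -130 to -122 and 122 to 130 mm); the deck's rear is bare.
- rail: Brass rail, 16 mm wide, 22 mm high above the deck, open to touch at y -138 to +138 mm between end caps 4 mm higher. Origin: middle of its TOP face. One 40 mm stretch, centre within 70 mm of the middle, is a flap that looks no different: a fingertip wholly on it sinks 7 mm with under 2 N, then meets the catch. Elsewhere the rail is cushioned, 1 mm per 5 N. Over 22 N damages rail, flap or catch.
- catch (a joint): How far the catch under the flap is pressed, m: 0 at the start, 0.006 fully down, then solid (fingertip then 13 mm below the rail's top, plus about 2 mm by which the cushioned rail gives). The flap's first 7 mm do not count. It moves at about 7 to 9 N, has no spring and stays down; the flap on it springs back 7 mm when let go. From about 0.005 the lid is unlocked.
- lid (a joint): How far the lid has slid to the chest's back (its own +x), m: 0 closed, 0.055 fully open. It runs with about 1.5 N of friction and stays where it is left; while locked it moves 1 to 2 mm at most, and forcing it then loads the catch.
- lid_bar (a point): Centre of the wooden pull bar on the lid, moves with it: 70 mm long along the chest's y, 12 mm thick along x, 20 mm high. 10 mm under the bar's top, 10 mm above the lid's flat top (70 mm in x, 242 mm in y, bar in the middle), 73 mm above the counter. Pinch it from above or push its side. When closed its front face is 53 mm behind the rail's back edge.
- cup_mid (a point): Shallow round parts cup, 60 mm wide, 16 mm high, loose on the counter between robot and chest; point half-way up. Bystander.
- driver_mid (a point): Small watch screwdriver lying on the counter, 125 mm long, 12 mm thick; point in its middle. Bystander.
- loupe_mid (a point): Black eye loupe standing on the counter between robot and chest, 30 mm wide, 31 mm high; point half-way up. Bystander.

How it is judged:
On the way, in this order (a step that is already met when the one before it is completed fails the run):
1. the concealed catch is pressed down (value of joint catch above 0.005 m), for 0.1 s.
2. the lid is slid open (value of joint lid above 0.05 m), for 0.2 s.
At the end, for the whole second after the job is handed in: The catch is down (more than 5 of its 6 mm), the lid is fully open (more than 50 of its 55 mm) and at rest, and the robot has let go (value of joint catch above 0.005 m and value of joint lid above 0.05 m and velocity of joint lid below 0.01 m/s); the robot touches nothing.
It fails at once if more than 22 N pressed on the rail, its flap or its catch (contact force between anything else and rail above 22 N).
It fails at once if a bystander was moved by more than 20 mm (distance of any of cup_mid, driver_mid, loupe_mid from where it was at the start of the episode above 0.02 m).
It also fails if it takes over 54 s, if anything falls off the work surface, if the arm or the gripper's body presses on something with over 40 N, if the wrist force passes 120 N, or if a joint passes its speed limit or range.

## Robot

A 6-joint arm with a two-finger parallel gripper is mounted at the origin on a cart in front of the work surface, level with it; the furniture and walls round the work are solid. World frame = base frame: x ahead of the robot, y to its left, z up, the work surface at z = 0. Lengths are in m, angles in rad, forces in N, time in s.
With the tool pointing down it reaches from about 0.35 to 0.925 m from the base axis. Payload 6.4 kg.
Tool frame: the origin (TCP) lies between the finger pads; the fingertips stand 25 mm ahead of it and the grasp point (between the pads) lies 6 mm ahead of it; z points along the fingers, y is the direction in which the jaws open and shut (so a half turn about z gives the same grasp; the last joint's range is limited). The gripper opens to 94 mm and grips with 3 to 60 N. Pads are 16 mm wide; open, the fingers measure 119 mm over their backs; the gripper's body (75 mm by 177 mm) begins 78 mm behind the grasp point.
Start: joints at [0.961, 0.245, 1.558, -0, 1.339, -0.174], TCP at [0.274, 0.589, 0.198] pointing down, gripper open.
Joint ranges: [-3.13, 3.13], [-1.02, 2.26], [0.13, 2.54], [-0.95, 4.09], [0.21, 2.88], [-2.74, 2.74]. Speed limits (rad/s): [2.57, 2.57, 3.14, 3.14, 3.14, 3.14].

## Interface

Orientations are given as [roll, pitch, yaw] about the fixed x, y, z axes, in that order (R = Rz(yaw) Ry(pitch) Rx(roll)).
In Python, from cell import readout, snapshot, camera_params, ticket, nets gives the robot as it stands.
- The arm moves only by the tool servo_tool, never from a script. Its argument "plan" is a list of rows, each a list of 3 entries, a list of its own where there are three numbers: the turn, a rotation vector about the tool's x, y, z in degrees, then the shift along the tool's x, y, z in mm, then the opening, from -1 (shut) to 1 (fully open), so that 0 is half open. A call has 1 to 8 rows; each row shifts and turns the commanded pose from where the row before left it, along the tool's axes as they then stand; what a row does not reach is not made up. A row lasts 1/12 s, in which the tool goes at most 41.7 mm and 7.16 degrees, less where a joint would pass 70% of its speed; a pose out of reach is approached as far as the arm can. A call is refused whole if a number of a shift passes 41.7 or a number of a turn 7.16, either way. A call with a gripper value outside its range is refused whole. The fingers move at their own pace and stop on an object; the grip force is fixed at half the most. Time passes only in rows, so rows that do not move let the fingers close. It gives the time, the measured TCP pose, the force and the opening at its end, in the units of the state.
- readout.sense(): the state, without advancing time (a new reading comes with each control period).
- snapshot(name): name is "scene" or "top" or "wrist"; returns the picture (480x640x3 uint8, red, green, blue); there is no depth.
- camera_params(name): a dict with "fovy" (degrees; the focal length in pixels is half the picture's height over the tangent of half this angle, whatever the lens; pixels are square), "cx", "cy" (the principal point, pixels), "world_from_camera" (4x4, takes a point from camera to world coordinates). Camera axes: x right, y down, z forward; pixel columns grow to the right and rows downward; lengths in m; the calibration is good to about 2 mm. The wrist camera is an equidistant fisheye: a pixel r from the principal point sees the ray r / f radians off the axis. A picture is of the moment at which its call begins: read the wrist's pose just before it. camera_params takes no time and is no camera call; for the wrist camera it gives the pose at the moment of the call.
- ticket.sign_off(): hands the job in, once; it reports no verdict.
Trained networks look in the newest picture that a camera, given by its name, has taken for a name from the list of things; names that differ only in an ending like _2 or _b are one class to them, and where a whole thing is asked for, a point or a joint stands for the part that bears it (a point fixed in the world has none). Each returns a list of dicts, best first, with "confidence" (0 to 1); they miss things now and then, are a little off and sometimes report something else, mostly with a low value. They report only what shows in the picture. A call takes as long as a camera call.
- nets.recognise(camera, thing): "position" ([row, column] in pixels, amid what is visible of it).
The state is a dict: "time_s": time; "q": joint angles; "dq": joint speeds; "joint_torque": joint torques, N m; "tcp_pos": TCP position; "orientation": TCP orientation; "force": force on the tool from outside, world axes, zero at the start; "ft_torque": the same for the moment, N m; "grip_width": opening from 0.0 (shut) to 1.0 (fully open).
Only numpy, scipy, OpenCV 4.12 (cv2) and the standard library are available. Lean on these libraries where they do the work, as an engineer would, in place of code of your own. Each camera call takes 0.05 s, during which the arm holds its last target.

## Working session

There is one attempt and no reset: what is moved stays moved. The work goes in short steps, Python scripts to look and compute and a tool call to move; the robot and the scene stay as the last step left them, time stands still between calls to the robot, and variables do not carry over. Pictures are saved under pics/ and viewed, and the job is handed in when it is done.

Besides the shell and the picture viewer there is one more tool, called after "Call:" by a JSON object that holds its "op" and its "data". servo_tool: Moves the arm, as the interface text tells. Its arguments: {"type":"object","properties":{"plan":{"type":"array","items":{"type":"array"}}},"required":["plan"]}

```bash
mkdir -p pics; ls; python3 - <<'E'
from cell import readout, snapshot, camera_params, nets
import cv2,numpy as np
print(readout.sense())
for n in ["scene","top"]:
    im=snapshot(n); cv2.imwrite(f"pics/{n}0.png",im[:,:,::-1]); p=camera_params(n); print(n,p)
    for t in ["rail","chest","lid_bar","cup_mid","driver_mid","loupe_mid"]:
        print(t,nets.recognise(n,t)[:2])
E
```

```text
pics
{'time_s': 0.0, 'q': array([ 9.60918759e-01,  2.45768253e-01,  1.55901404e+00, -3.36747240e-05,
        1.33868403e+00, -1.74074545e-01]), 'dq': array([-0.00055596, -0.00089986,  0.00099365,  0.00046424,  0.0010182 ,
        0.00055113]), 'joint_torque': array([-2.55722698e-04, -4.15831411e+01, -3.14600909e+01,  6.84499880e-02,
        3.32321541e-02, -1.53660981e-04]), 'tcp_pos': array([0.27402127, 0.58873981, 0.19717467]), 'orientation': array([-3.13974163e+00, -2.92250717e-04,  2.70579714e+00]), 'force': array([-0.53301671,  0.07913135, -0.46596053]), 'ft_torque': array([ 0.00035102, -0.00551038,  0.00888191]), 'grip_width': 1.002137643852177}
scene {'fovy': 48.694697654851176, 'cx': 323.7751302527814, 'cy': 239.4542923539192, 'world_from_camera': array([[-0.54230347, -0.38123003,  0.74871263, -0.19202515],
       [-0.84014685,  0.23782798, -0.48743319,  0.70321354],
       [ 0.00775936, -0.89336527, -0.44926415,  0.47708714],
       [ 0.        ,  0.        ,  0.        ,  1.        ]])}
rail [{'position': [244.3, 300.1], 'confidence': 0.87}]
chest [{'position': [246.2, 287.
[... 268 characters left out ...]
 {'fovy': 48.87306455220522, 'cx': 317.6394018322419, 'cy': 229.37407511420898, 'world_from_camera': array([[-0.02500497, -0.99690458,  0.07453859,  0.37705352],
       [-0.99950102,  0.02637016,  0.0173876 ,  0.27270256],
       [-0.01929937, -0.07406662, -0.99706653,  0.9258337 ],
       [ 0.        ,  0.        ,  0.        ,  1.        ]])}
rail [{'position': [199.3, 321.0], 'confidence': 0.93}]
chest [{'position': [151.7, 315.8], 'confidence': 0.91}]
lid_bar [{'position': [161.2, 315.1], 'confidence': 0.86}]
cup_mid [{'position': [291.7, 342.6], 'confidence': 0.95}]
driver_mid [{'position': [302.0, 248.0], 'confidence': 0.83}]
loupe_mid [{'position': [267.8, 392.4], 'confidence': 0.64}]
```

View pics/scene0.png

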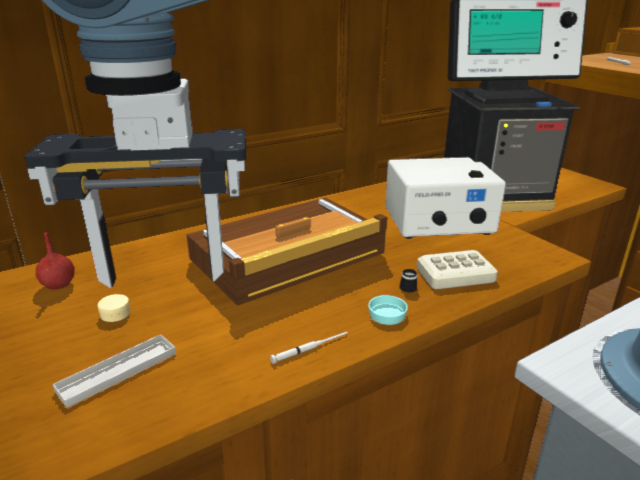

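View pics/top0.png

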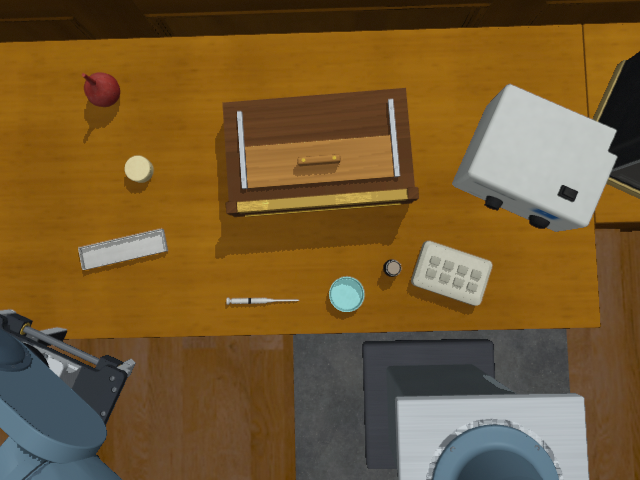

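```bash
python3 - <<'E'
import cv2
im=cv2.imread("pics/top0.png")[80:230,210:430]
cv2.imwrite("pics/topz.png",cv2.resize(im,None,fx=3.6,fy=3.6,interpolation=cv2.INTER_CUBIC))
im=cv2.imread("pics/scene0.png")[180:310,180:400]
cv2.imwrite("pics/scenez.png",cv2.resize(im,None,fx=3.6,fy=3.6,interpolation=cv2.INTER_CUBIC))
E
```

```text
(no output)
```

View pics/topz.png

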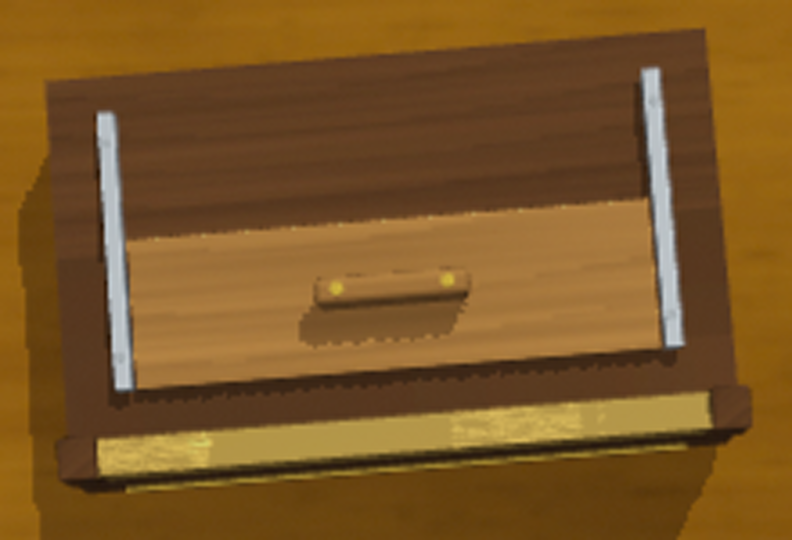

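View pics/scenez.png

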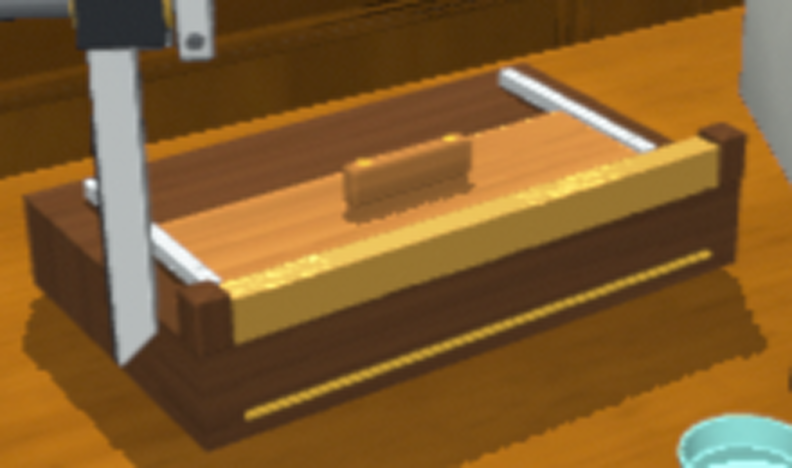

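```bash
cat > h.py <<'E'
import numpy as np
from cell import camera_params
def proj(c,P):
    T=np.linalg.inv(c["world_from_camera"]);p=(T[:3,:3]@np.asarray(P).T).T+T[:3,3]
    f=240/np.tan(np.radians(c["fovy"]/2)); return np.c_[c["cx"]+f*p[:,0]/p[:,2],c["cy"]+f*p[:,1]/p[:,2]]
def ray(c,row,col,z):
    f=240/np.tan(np.radians(c["fovy"]/2)); W=c["world_from_camera"]
    d=W[:3,:3]@np.array([(col-c["cx"])/f,(row-c["cy"])/f,1]); o=W[:3,3]; return o+d*(z-o[2])/d[2]
E
python3 - <<'E'
from h import *
from scipy.optimize import least_squares
t=camera_params("top");s=camera_params("scene")
M=np.array([[95,155,56],[95,-155,56],[-79,-138,78],[-95,-138,78],[-79,138,78],[-95,138,78],[-20,0,83]])/1e3
U=np.array([[46,81],[706,29],[709,393],[712,430],[97,438],[99,475],[391,281]])/3.6+[210,80]
M2=np.array([[-95,138,78],[-95,-138,78]])/1e3
U2=np.array([[232,292],[717,147]])/3.6+[180,180]
def w(v,m):
    c,sn=np.cos(v[2]),np.sin(v[2]); return np.c_[v[0]+c*m[:,0]-sn*m[:,1],v[1]+sn*m[:,0]+c*m[:,1],m[:,2]]
for use in (0,1):
    fn=lambda v:np.r_[(proj(t,w(v,M))-U).ravel(),use*(proj(s,w(v,M2))-U2).ravel()]
    r=least_squares(fn,[.55,.27,0]); print(r.x,np.degrees(r.x[2])); print(fn(r.x).round(1).reshape(-1,2).tolist())
print("rail c",w(r.x,np.array([[-.087,0,.078]])),"bar",w(r.x,np.array([[-.02,0,.073]])))
for n,rr,cc,z in [("cup",291.7,342.6,.008),("drv",302,248,.006),("loupe",267.8,392.4,.016)]: print(n,ray(t,rr,cc,z))
from scipy.spatial.transform import Rotation as R
print(R.from_euler("xyz",[-3.1397,-.0003,2.7058]).as_matrix().round(3))
E
```

```text
[0.57402688 0.28339655 0.0476414 ] 2.7296513656228663
[[-0.1, -0.3], [0.1, -0.1], [-0.0, -0.0], [-0.0, -0.5], [-0.2, 0.2], [-0.2, -0.3], [0.3, 0.9], [-0.0, 0.0], [0.0, -0.0]]
[0.57410821 0.28338622 0.04752243] 2.7228349485198184
[[-0.1, -0.4], [0.2, -0.2], [-0.0, -0.1], [-0.0, -0.5], [-0.2, 0.2], [-0.2, -0.3], [0.3, 0.9], [-0.5, 1.1], [0.7, -1.0]]
rail c [[0.48720643 0.27925332 0.078     ]] bar [[0.55413079 0.28243613 0.073     ]]
cup [0.3366842  0.24832829 0.008     ]
drv [0.32281713 0.4125904  0.006     ]
loupe [0.37567151 0.16212475 0.016     ]
[[-0.907  0.422 -0.001]
 [ 0.422  0.907 -0.002]
 [ 0.    -0.002 -1.   ]]
```

Call:
{"op": "servo_tool", "data": {"plan": [[[0,0,7],[0,0,0],-1],[[0,0,7],[0,0,0],-1],[[0,0,7],[0,0,0],-1],[[0,0,7],[0,0,0],-1],[[0,0,7],[0,0,0],-1],[[0,0,7],[0,0,0],-1],[[0,0,7],[0,0,0],-1],[[0,0,7],[0,0,0],-1]]}}

```text
time_s: 1.37
tcp_pos: [0.2744, 0.5893, 0.1983]
orientation: [3.142, 0.0, 1.722]
force: [0.2, 0.1, -0.4]
grip_width: 0.473
```

Call:
{"op": "servo_tool", "data": {"plan": [[[0,0,6.3],[0,0,0],-1],[[0,0,0],[0,0,0],-1]]}}

```text
time_s: 1.53
tcp_pos: [0.2744, 0.5892, 0.1982]
orientation: [-3.142, 0.0, 1.617]
force: [-0.3, 0.1, 0.1]
grip_width: 0.326
```

Call:
{"op": "servo_tool", "data": {"plan": [[[0,0,0],[-32.5,24.7,0],-1],[[0,0,0],[-32.5,24.7,0],-1],[[0,0,0],[-32.5,24.7,0],-1],[[0,0,0],[-32.5,24.7,0],-1],[[0,0,0],[-32.5,24.7,0],-1],[[0,0,0],[-32.5,24.7,0],-1],[[0,0,0],[-32.5,24.7,0],-1],[[0,0,0],[-32.5,24.7,0],-1]]}}

```text
time_s: 2.2
tcp_pos: [0.4852, 0.3373, 0.1986]
orientation: [3.141, -0.0, 1.622]
force: [0.7, -0.6, -0.1]
grip_width: 0.004
```

Call:
{"op": "servo_tool", "data": {"plan": [[[0,0,0],[0,0,25],-1],[[0,0,0],[0,0,25],-1],[[0,0,0],[0,0,20],-1],[[0,0,0],[0,0,10],-1],[[0,0,0],[0,0,0],-1],[[0,0,0],[0,0,0],-1]]}}

```text
time_s: 2.7
tcp_pos: [0.4842, 0.3392, 0.1185]
orientation: [-3.142, 0.0, 1.62]
force: [0.5, 0.6, -0.5]
grip_width: 0.006
```

```bash
python3 - <<'E'
from cell import readout, snapshot
import cv2
s=readout.sense(); print(s["tcp_pos"],s["orientation"],s["force"],s["grip_width"],s["time_s"])
im=snapshot("top"); cv2.imwrite("pics/top1.png",im[:,:,::-1])
im=snapshot("scene"); cv2.imwrite("pics/scene1.png",cv2.resize(im[130:330,130:400,::-1],None,fx=2.9,fy=2.9))
E
```

```text
[0.48418542 0.33917959 0.11853441] [-3.14154615e+00  5.82863594e-06  1.61993779e+00] [ 0.5121953   0.63083256 -0.46200126] 0.0060652113989818155 2.7
```

View pics/scene1.png

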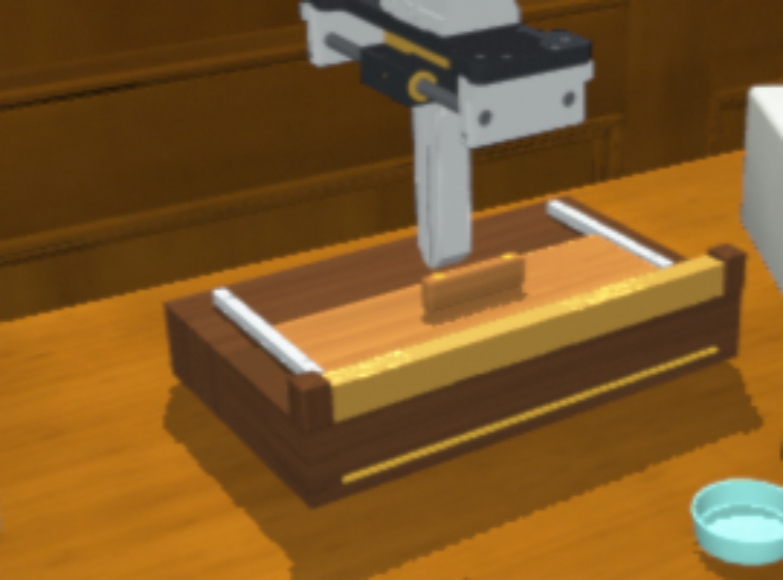

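```bash
python3 - <<'E'
from h import *
print(proj(camera_params("scene"),[[.484,.339,.0935],[.4844,.3392,.078],[.554,.2824,.073]]),proj(camera_params("top"),[[.484,.339,.0935],[.4844,.3392,.078],[.554,.2824,.073]]))
from cell import readout
print(readout.sense()["q"])
E
```

```text
[[284.37297993 238.42712318]
 [284.3896449  246.87946488]
 [293.38409721 226.27324461]] [[284.35326138 202.16663262]
 [285.01172948 203.12616058]
 [319.07164009 160.28431752]]
[4.19587275e-01 1.92054366e-01 1.77041232e+00 2.06484777e-05
 1.17625211e+00 3.70793472e-01]
```

View pics/top1.png

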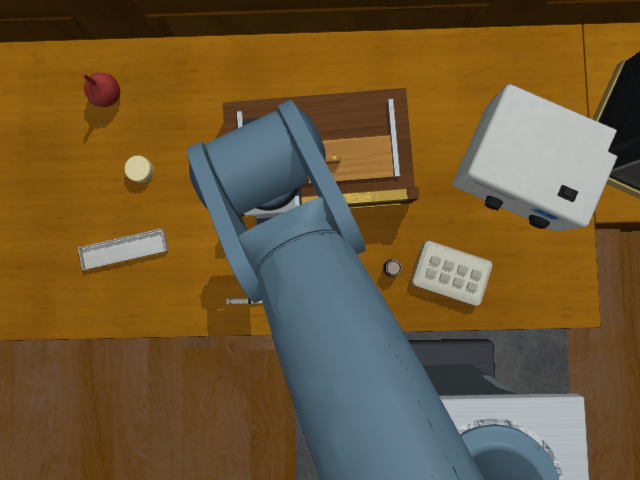

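```bash
python3 - <<'E'
from h import *
import cv2
from cell import readout,snapshot
y=np.array([.422,.907,0]);c=np.array([.274,.5887,.172])
print(proj(camera_params("scene"),[c+y*.047,c-y*.047,c+y*.0595,c-y*.0595]))
s=readout.sense(); print(s["time_s"],s["tcp_pos"])
im=snapshot("wrist"); cv2.imwrite("pics/w1.png",im[:,:,::-1])
im=snapshot("scene"); cv2.imwrite("pics/scene2.png",im[:,:,::-1])
print(camera_params("wrist"))
E
```

```text
[[120.4272349  308.9673741 ]
 [215.01904327 302.4717399 ]
 [107.53225514 309.85287437]
 [227.2901026  301.62908435]]
2.8 [0.48510394 0.33969495 0.12003134]
{'fovy': 65.70646984690485, 'cx': 312.09648970479475, 'cy': 239.26761162877335, 'world_from_camera': array([[ 0.99880766,  0.04628692,  0.01551683,  0.4809377 ],
       [ 0.04872213, -0.96510805, -0.25727922,  0.41482582],
       [ 0.00306676,  0.25772847, -0.96621252,  0.30590738],
       [ 0.        ,  0.        ,  0.        ,  1.        ]])}
```

View pics/w1.png

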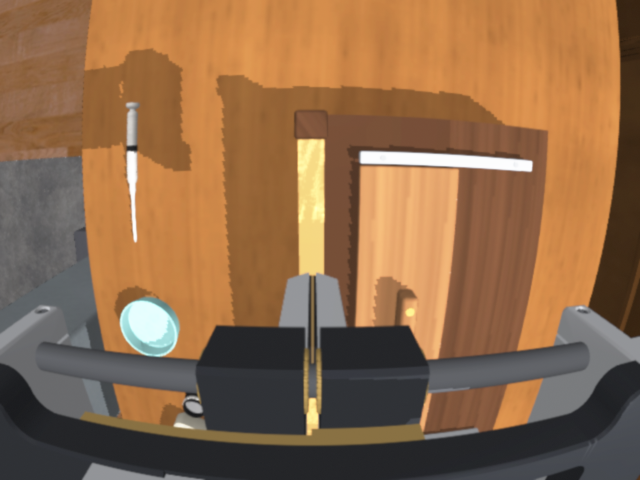

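View pics/scene2.png

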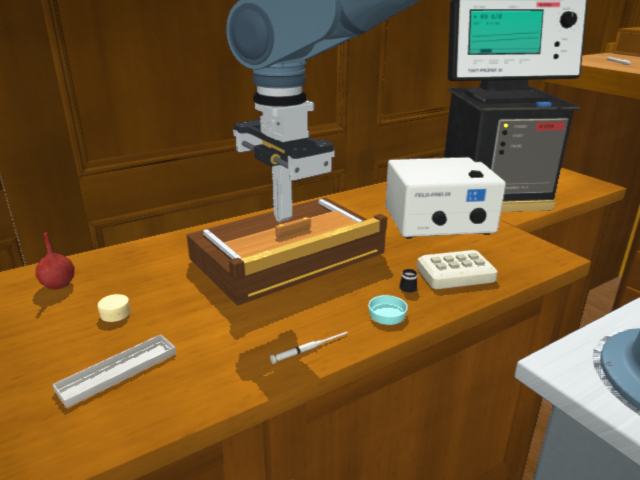

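The wrist picture shows the closed fingers (tip at about 312,277) centred over the rail. Both cameras put the tip about 30 mm higher than the nominal geometry, so I'll descend by feel.

Call:
{"op": "servo_tool", "data": {"plan": [[[0,0,0],[0,0,5],-1],[[0,0,0],[0,0,5],-1],[[0,0,0],[0,0,0],-1]]}}

```text
time_s: 3.15
tcp_pos: [0.4834, 0.3387, 0.1071]
orientation: [-3.14, 0.001, 1.619]
force: [0.3, -0.5, 0.1]
grip_width: 0.006
```

Call:
{"op": "servo_tool", "data": {"plan": [[[0,0,0],[0,0,1.5],-1],[[0,0,0],[0,0,1],-1],[[0,0,0],[0,0,0],-1]]}}

```text
time_s: 3.4
tcp_pos: [0.484, 0.3389, 0.1055]
orientation: [-3.141, 0.0, 1.618]
force: [-0.2, -0.0, 0.3]
grip_width: 0.002
```

Call:
{"op": "servo_tool", "data": {"plan": [[[0,0,0],[0,0,1.5],-1],[[0,0,0],[0,0,1],-1],[[0,0,0],[0,0,0],-1]]}}

```text
time_s: 3.65
tcp_pos: [0.484, 0.3389, 0.103]
orientation: [-3.141, 0.0, 1.618]
force: [0.2, 1.0, 0.1]
grip_width: 0.001
```

```bash
python3 - <<'E'
import cv2
from cell import readout,snapshot
im=snapshot("scene"); cv2.imwrite("pics/scene3.png",cv2.resize(im[150:300,180:400,::-1],None,fx=3.6,fy=3.6))
E
```

```text
(no output)
```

View pics/scene3.png

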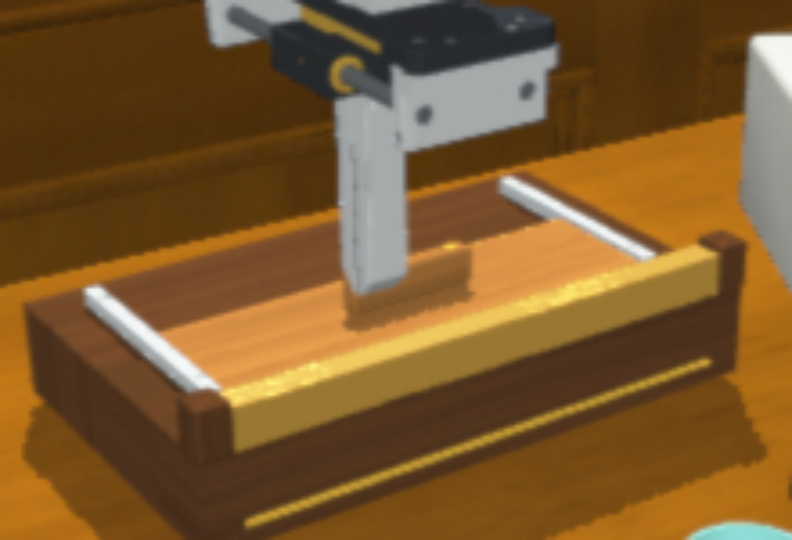

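Call:
{"op": "servo_tool", "data": {"plan": [[[0,0,0],[0,0,4],-1],[[0,0,0],[0,0,4],-1],[[0,0,0],[0,0,4],-1],[[0,0,0],[0,0,0],-1]]}}

```text
time_s: 4.03
tcp_pos: [0.4834, 0.3386, 0.0899]
orientation: [-3.14, 0.001, 1.618]
force: [-0.5, -0.2, 0.2]
grip_width: 0.007
```

```bash
python3 - <<'E'
import cv2
from cell import readout,snapshot
im=snapshot("scene"); cv2.imwrite("pics/scene4.png",cv2.resize(im[150:300,180:400,::-1],None,fx=3.6,fy=3.6))
im=snapshot("wrist"); cv2.imwrite("pics/w4.png",im[:,:,::-1])
E
```

```text
(no output)
```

View pics/scene4.png

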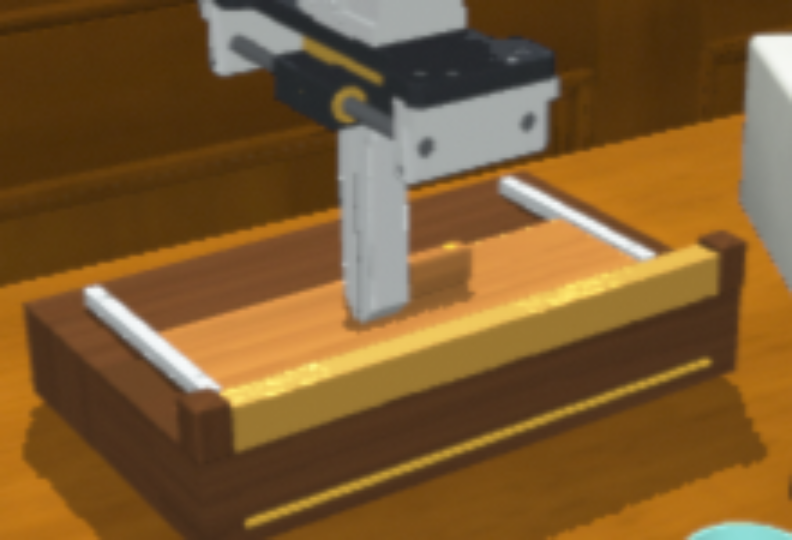

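View pics/w4.png

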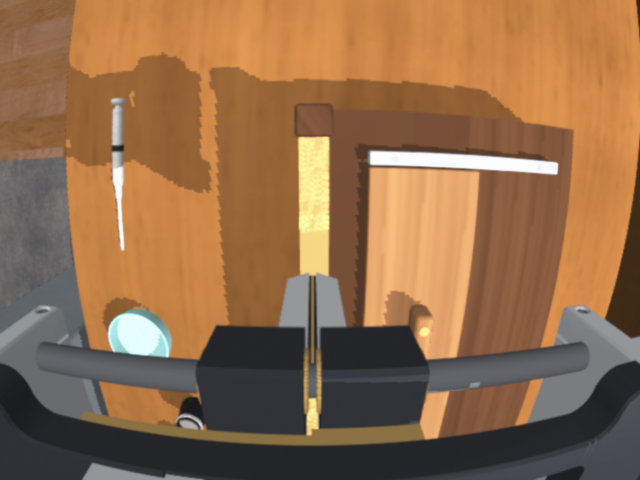

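The gap is about 17 mm by the picture. Fingers are still centred over the rail.

Call:
{"op": "servo_tool", "data": {"plan": [[[0,0,0],[0,0,4],-1],[[0,0,0],[0,0,4],-1],[[0,0,0],[0,0,2],-1],[[0,0,0],[0,0,0],-1]]}}

```text
time_s: 4.47
tcp_pos: [0.4837, 0.3387, 0.0804]
orientation: [-3.14, 0.001, 1.618]
force: [0.7, -0.1, -0.1]
grip_width: 0.002
```

Call:
{"op": "servo_tool", "data": {"plan": [[[0,0,0],[0,0,1],-1],[[0,0,0],[0,0,1],-1],[[0,0,0],[0,0,0],-1]]}}

```text
time_s: 4.72
tcp_pos: [0.4841, 0.339, 0.0792]
orientation: [-3.142, 0.0, 1.618]
force: [-0.3, -0.2, -0.1]
grip_width: 0.004
```

Call:
{"op": "servo_tool", "data": {"plan": [[[0,0,0],[0,0,1],-1],[[0,0,0],[0,0,1],-1],[[0,0,0],[0,0,0],-1]]}}

```text
time_s: 4.97
tcp_pos: [0.4841, 0.3389, 0.0771]
orientation: [-3.141, 0.0, 1.618]
force: [-0.0, 0.3, 0.0]
grip_width: 0.006
```

Call:
{"op": "servo_tool", "data": {"plan": [[[0,0,0],[0,0,1],-1],[[0,0,0],[0,0,1],-1],[[0,0,0],[0,0,0],-1]]}}

```text
time_s: 5.22
tcp_pos: [0.484, 0.3389, 0.075]
orientation: [-3.141, 0.0, 1.618]
force: [-0.9, -0.5, 0.3]
grip_width: 0.004
```

Call:
{"op": "servo_tool", "data": {"plan": [[[0,0,0],[0,0,1],-1],[[0,0,0],[0,0,1],-1],[[0,0,0],[0,0,0],-1]]}}

```text
time_s: 5.47
tcp_pos: [0.484, 0.3389, 0.073]
orientation: [-3.141, 0.0, 1.618]
force: [1.2, -1.0, -0.2]
grip_width: 0.004
```

```bash
python3 - <<'E'
import cv2
from cell import readout,snapshot
im=snapshot("scene"); cv2.imwrite("pics/scene5.png",cv2.resize(im[190:270,220:340,::-1],None,fx=6,fy=6,interpolation=cv2.INTER_CUBIC))
E
```

```text
(no output)
```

View pics/scene5.png

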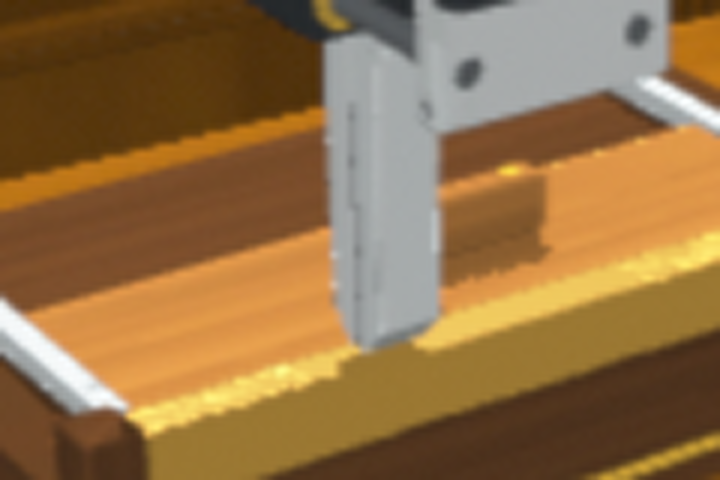

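Call:
{"op": "servo_tool", "data": {"plan": [[[0,0,0],[0,0,1],-1],[[0,0,0],[0,0,0.5],-1],[[0,0,0],[0,0,0],-1]]}}

```text
time_s: 5.77
tcp_pos: [0.4841, 0.3389, 0.0716]
orientation: [-3.141, 0.0, 1.618]
force: [-0.7, -0.1, 0.1]
grip_width: 0.0
```

Call:
{"op": "servo_tool", "data": {"plan": [[[0,0,0],[0,0,1],-1],[[0,0,0],[0,0,0.5],-1],[[0,0,0],[0,0,0],-1]]}}

```text
time_s: 6.02
tcp_pos: [0.4842, 0.339, 0.0703]
orientation: [3.142, -0.0, 1.618]
force: [-1.0, -0.5, 1.2]
grip_width: 0.005
```

Call:
{"op": "servo_tool", "data": {"plan": [[[0,0,0],[0,0,1],-1],[[0,0,0],[0,0,0],-1],[[0,0,0],[0,0,0],-1]]}}

```text
time_s: 6.27
tcp_pos: [0.4843, 0.339, 0.0697]
orientation: [3.141, 0.0, 1.619]
force: [-1.5, -0.7, 3.7]
grip_width: 0.008
```

Call:
{"op": "servo_tool", "data": {"plan": [[[0,0,0],[0,0,1],-1],[[0,0,0],[0,0,0],-1],[[0,0,0],[0,0,0],-1]]}}

```text
time_s: 6.52
tcp_pos: [0.4843, 0.339, 0.069]
orientation: [3.142, 0.0, 1.619]
force: [-3.2, -1.8, 6.3]
grip_width: 0.004
```

Call:
{"op": "servo_tool", "data": {"plan": [[[0,0,0],[0,0,-6],-1],[[0,0,0],[-10,0,0],-1],[[0,0,0],[-10,0,0],-1],[[0,0,0],[0,0,3],-1],[[0,0,0],[0,0,2],-1],[[0,0,0],[0,0,1],-1],[[0,0,0],[0,0,0],-1],[[0,0,0],[0,0,0],-1]]}}

```text
time_s: 7.18
tcp_pos: [0.4852, 0.3177, 0.0687]
orientation: [-3.141, 0.003, 1.619]
force: [-1.8, -6.5, 7.7]
grip_width: 0.001
```

Call:
{"op": "servo_tool", "data": {"plan": [[[0,0,0],[0,0,-6],-1],[[0,0,0],[-10,0,0],-1],[[0,0,0],[-10,0,0],-1],[[0,0,0],[0,0,3],-1],[[0,0,0],[0,0,2],-1],[[0,0,0],[0,0,1],-1],[[0,0,0],[0,0,0],-1],[[0,0,0],[0,0,0],-1]]}}

```text
time_s: 7.85
tcp_pos: [0.486, 0.2981, 0.0681]
orientation: [-3.141, 0.002, 1.619]
force: [-0.1, -6.4, 3.0]
grip_width: 0.006
```

Call:
{"op": "servo_tool", "data": {"plan": [[[0,0,0],[0,0,-6],-1],[[0,0,0],[-8,0,0],-1],[[0,0,0],[0,0,0],-1],[[0,0,0],[0,0,3],-1],[[0,0,0],[0,0,2],-1],[[0,0,0],[0,0,1],-1],[[0,0,0],[0,0,0],-1],[[0,0,0],[0,0,0],-1]]}}

```text
time_s: 8.52
tcp_pos: [0.4862, 0.2911, 0.068]
orientation: [-3.141, 0.0, 1.619]
force: [-0.2, 0.1, -0.2]
grip_width: 0.0
```

Call:
{"op": "servo_tool", "data": {"plan": [[[0,0,0],[0,0,1],-1],[[0,0,0],[0,0,1],-1],[[0,0,0],[0,0,0],-1]]}}

```text
time_s: 8.77
tcp_pos: [0.4864, 0.2911, 0.0661]
orientation: [-3.142, -0.0, 1.618]
force: [-0.1, 0.9, 0.5]
grip_width: 0.007
```

Call:
{"op": "servo_tool", "data": {"plan": [[[0,0,0],[0,0,1],-1],[[0,0,0],[0,0,0],-1],[[0,0,0],[0,0,0],-1]]}}

```text
time_s: 9.02
tcp_pos: [0.4864, 0.2911, 0.0653]
orientation: [-3.142, -0.0, 1.618]
force: [-1.0, 0.4, 0.5]
grip_width: 0.007
```

Call:
{"op": "servo_tool", "data": {"plan": [[[0,0,0],[0,0,-9],-1],[[0,0,0],[-7,0,0],-1],[[0,0,0],[0,0,0],-1],[[0,0,0],[0,0,3],-1],[[0,0,0],[0,0,2],-1],[[0,0,0],[0,0,1],-1],[[0,0,0],[0,0,0],-1],[[0,0,0],[0,0,0],-1]]}}

```text
time_s: 9.68
tcp_pos: [0.4865, 0.284, 0.068]
orientation: [-3.141, 0.0, 1.619]
force: [0.7, -0.3, 1.0]
grip_width: 0.003
```

Call:
{"op": "servo_tool", "data": {"plan": [[[0,0,0],[0,0,1],-1],[[0,0,0],[0,0,1],-1],[[0,0,0],[0,0,1],-1],[[0,0,0],[0,0,0],-1]]}}

```text
time_s: 10.02
tcp_pos: [0.4867, 0.2841, 0.0651]
orientation: [-3.142, -0.0, 1.618]
force: [0.0, -0.6, 1.4]
grip_width: 0.007
```

Call:
{"op": "servo_tool", "data": {"plan": [[[0,0,0],[0,0,1],-1],[[0,0,0],[0,0,0.5],-1],[[0,0,0],[0,0,0],-1],[[0,0,0],[0,0,0],-1]]}}

```text
time_s: 10.35
tcp_pos: [0.4868, 0.2841, 0.0638]
orientation: [-3.142, -0.0, 1.618]
force: [-0.5, -0.1, 2.4]
grip_width: 0.004
```

Call:
{"op": "servo_tool", "data": {"plan": [[[0,0,0],[0,0,1],-1],[[0,0,0],[0,0,1],-1],[[0,0,0],[0,0,0],-1],[[0,0,0],[0,0,0],-1]]}}

```text
time_s: 10.68
tcp_pos: [0.4869, 0.2841, 0.0621]
orientation: [3.142, -0.0, 1.618]
force: [-1.7, -0.4, 4.6]
grip_width: 0.004
```

Call:
{"op": "servo_tool", "data": {"plan": [[[0,0,0],[0,0,1],-1],[[0,0,0],[0,0,1],-1],[[0,0,0],[0,0,0],-1],[[0,0,0],[0,0,0],-1]]}}

```text
time_s: 11.02
tcp_pos: [0.4869, 0.2841, 0.0602]
orientation: [3.142, -0.0, 1.619]
force: [-1.8, -0.6, 5.9]
grip_width: 0.003
```

Call:
{"op": "servo_tool", "data": {"plan": [[[0,0,0],[0,0,1],-1],[[0,0,0],[0,0,0.5],-1],[[0,0,0],[0,0,0],-1],[[0,0,0],[0,0,0],-1]]}}

```text
time_s: 11.35
tcp_pos: [0.4869, 0.2841, 0.0587]
orientation: [3.142, -0.0, 1.618]
force: [-2.2, -0.4, 6.2]
grip_width: 0.007
```

Call:
{"op": "servo_tool", "data": {"plan": [[[0,0,0],[0,0,1],-1],[[0,0,0],[0,0,0.5],-1],[[0,0,0],[0,0,0],-1],[[0,0,0],[0,0,0],-1]]}}

```text
time_s: 11.68
tcp_pos: [0.4868, 0.2842, 0.0572]
orientation: [3.142, -0.0, 1.619]
force: [-2.7, -0.9, 5.8]
grip_width: 0.005
```

Call:
{"op": "servo_tool", "data": {"plan": [[[0,0,0],[0,0,1],-1],[[0,0,0],[0,0,0],-1],[[0,0,0],[0,0,0],-1]]}}

```text
time_s: 11.93
tcp_pos: [0.4869, 0.2841, 0.0562]
orientation: [3.142, -0.0, 1.618]
force: [-2.1, -1.0, 6.3]
grip_width: 0.009
```

Call:
{"op": "servo_tool", "data": {"plan": [[[0,0,0],[0,0,1],-1],[[0,0,0],[0,0,0],-1],[[0,0,0],[0,0,0],-1]]}}

```text
time_s: 12.18
tcp_pos: [0.4869, 0.2841, 0.0554]
orientation: [3.142, -0.0, 1.619]
force: [-3.9, -0.2, 8.0]
grip_width: 0.005
```

Call:
{"op": "servo_tool", "data": {"plan": [[[0,0,0],[0,0,0.7],-1],[[0,0,0],[0,0,0],-1],[[0,0,0],[0,0,0],-1]]}}

```text
time_s: 12.43
tcp_pos: [0.4869, 0.2841, 0.055]
orientation: [-3.141, 0.0, 1.619]
force: [-4.1, -1.3, 8.9]
grip_width: 0.006
```

Call:
{"op": "servo_tool", "data": {"plan": [[[0,0,0],[0,0,0.7],-1],[[0,0,0],[0,0,0],-1],[[0,0,0],[0,0,0],-1]]}}

```text
time_s: 12.68
tcp_pos: [0.487, 0.2842, 0.0545]
orientation: [-3.141, 0.0, 1.619]
force: [-4.5, -1.2, 10.3]
grip_width: 0.005
```

Call:
{"op": "servo_tool", "data": {"plan": [[[0,0,0],[0,0,0.7],-1],[[0,0,0],[0,0,0],-1],[[0,0,0],[0,0,0],-1]]}}

```text
time_s: 12.93
tcp_pos: [0.487, 0.2842, 0.0541]
orientation: [-3.141, 0.0, 1.619]
force: [-5.3, -1.7, 11.7]
grip_width: 0.005
```

Call:
{"op": "servo_tool", "data": {"plan": [[[0,0,0],[0,0,-3],-1],[[0,0,0],[0,0,-15],-1],[[0,0,0],[0,0,-17],-1],[[0,0,0],[0,0,0],-1],[[0,0,0],[-5,20,0],-1],[[0,0,0],[0,20,0],-1],[[0,0,0],[0,0,0],-1],[[0,0,0],[0,0,0],-1]]}}

```text
time_s: 13.6
tcp_pos: [0.5267, 0.2806, 0.0865]
orientation: [-3.14, 0.0, 1.618]
force: [-0.9, -0.1, -0.1]
grip_width: 0.006
```

```bash
python3 - <<'E'
import cv2
from cell import readout,snapshot
im=snapshot("scene"); cv2.imwrite("pics/scene6.png",cv2.resize(im[150:300,180:400,::-1],None,fx=3.6,fy=3.6))
im=snapshot("wrist"); cv2.imwrite("pics/w6.png",im[:,:,::-1])
E
```

```text
(no output)
```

View pics/scene6.png

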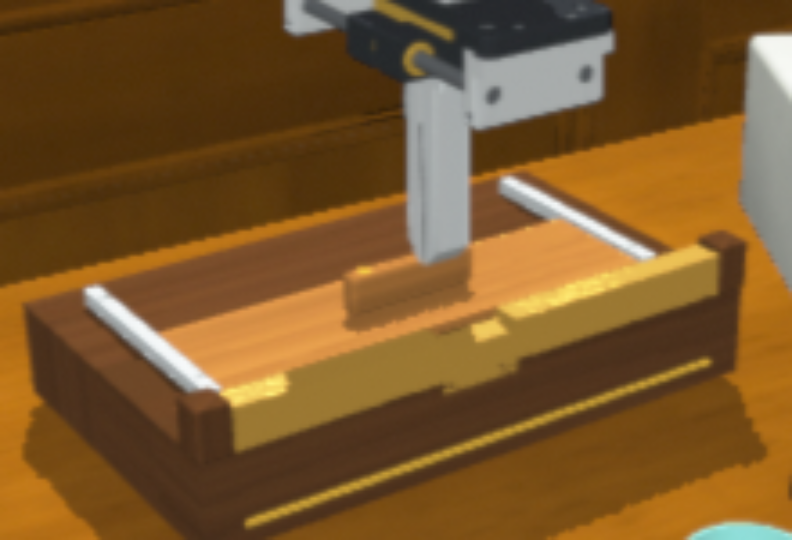

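View pics/w6.png

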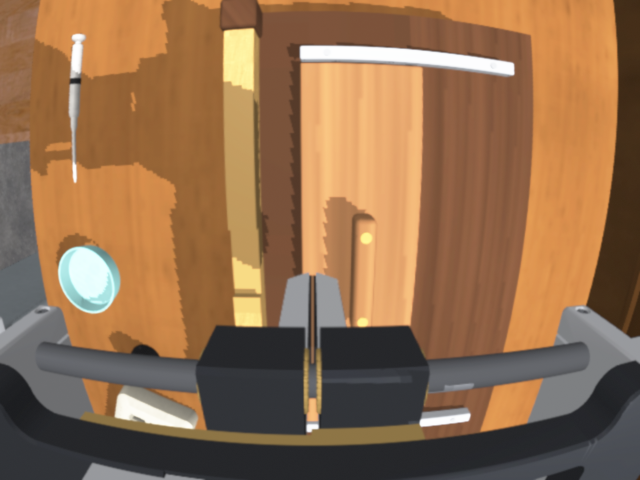

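The flap at about (470,345) in the zoomed scene view now stays down. The fingers are in front of the bar, so I'll lower and push.

Call:
{"op": "servo_tool", "data": {"plan": [[[0,0,0],[0,0,10],-1],[[0,0,0],[0,0,10],-1],[[0,0,0],[0,0,4],-1],[[0,0,0],[0,0,0],-1],[[0,0,0],[0,0,0],-1]]}}

```text
time_s: 14.12
tcp_pos: [0.5263, 0.2809, 0.0628]
orientation: [-3.14, 0.0, 1.619]
force: [-1.2, -0.5, 0.2]
grip_width: 0.008
```

Call:
{"op": "servo_tool", "data": {"plan": [[[0,0,0],[0,4,0],-1],[[0,0,0],[0,4,0],-1],[[0,0,0],[0,4,0],-1],[[0,0,0],[0,3,0],-1],[[0,0,0],[0,0,0],-1]]}}

```text
time_s: 14.53
tcp_pos: [0.5428, 0.2817, 0.0639]
orientation: [3.141, -0.0, 1.618]
force: [0.1, 0.7, 0.4]
grip_width: 0.009
```

Call:
{"op": "servo_tool", "data": {"plan": [[[0,0,0],[0,7,0],-1],[[0,0,0],[0,7,0],-1],[[0,0,0],[0,7,0],-1],[[0,0,0],[0,7,0],-1],[[0,0,0],[0,7,0],-1],[[0,0,0],[0,4,0],-1],[[0,0,0],[0,3,0],-1],[[0,0,0],[0,0,0],-1]]}}

```text
time_s: 15.2
tcp_pos: [0.5848, 0.2835, 0.0637]
orientation: [3.141, 0.0, 1.618]
force: [-0.2, 0.3, 0.2]
grip_width: 0.006
```

Call:
{"op": "servo_tool", "data": {"plan": [[[0,0,0],[0,2,0],-1],[[0,0,0],[0,1,0],-1],[[0,0,0],[0,0,0],-1]]}}

```text
time_s: 15.45
tcp_pos: [0.587, 0.2836, 0.0637]
orientation: [3.141, 0.0, 1.618]
force: [-0.3, -0.2, -1.2]
grip_width: 0.007
```

```bash
python3 - <<'E'
import cv2
from cell import readout,snapshot
im=snapshot("scene"); cv2.imwrite("pics/scene7.png",cv2.resize(im[150:300,180:400,::-1],None,fx=3.6,fy=3.6))
im=snapshot("wrist"); cv2.imwrite("pics/w7.png",im[:,:,::-1])
E
```

```text
(no output)
```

View pics/scene7.png

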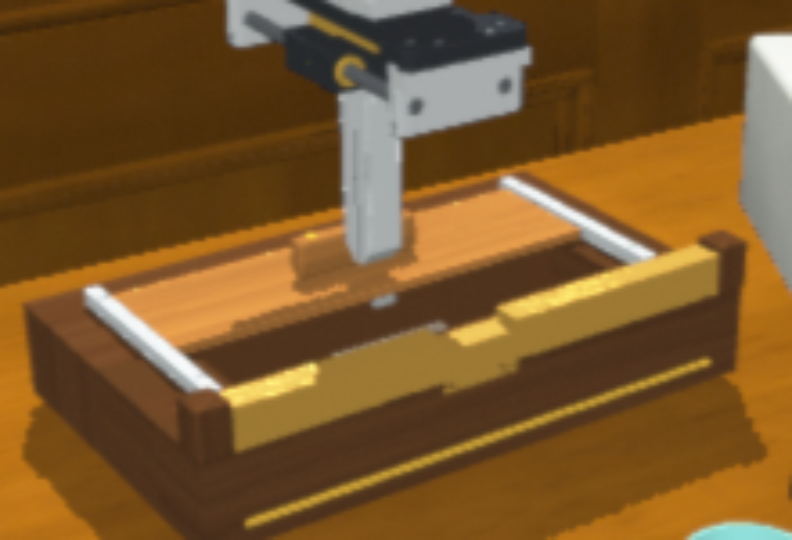

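View pics/w7.png

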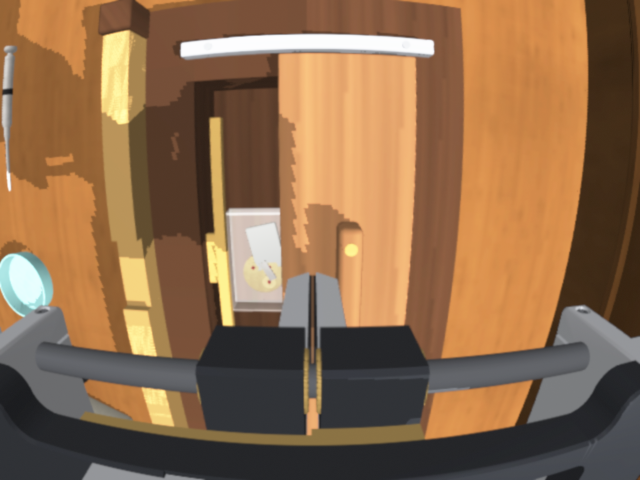

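The lid is moving and the compartment is open. I'll push on to the end stop in small steps.

Call:
{"op": "servo_tool", "data": {"plan": [[[0,0,0],[0,1.5,0],-1],[[0,0,0],[0,1.5,0],-1],[[0,0,0],[0,0,0],-1]]}}

```text
time_s: 15.8
tcp_pos: [0.5901, 0.2839, 0.0636]
orientation: [3.142, 0.0, 1.618]
force: [-1.4, -1.0, 0.0]
grip_width: 0.004
```

Call:
{"op": "servo_tool", "data": {"plan": [[[0,0,0],[0,1,0],-1],[[0,0,0],[0,1,0],-1],[[0,0,0],[0,0,0],-1]]}}

```text
time_s: 16.05
tcp_pos: [0.5914, 0.2839, 0.0636]
orientation: [-3.14, 0.0, 1.618]
force: [-4.1, -1.1, 2.8]
grip_width: 0.006
```

Call:
{"op": "servo_tool", "data": {"plan": [[[0,0,0],[0,1,0],-1],[[0,0,0],[0,1,0],-1],[[0,0,0],[0,0,0],-1]]}}

```text
time_s: 16.3
tcp_pos: [0.5914, 0.284, 0.0636]
orientation: [-3.135, 0.001, 1.619]
force: [-11.6, -3.1, 7.0]
grip_width: 0.005
```

End stop reached at x ≈ 0.591, close to the expected 0.5906. Now I'll back off and lift.

Call:
{"op": "servo_tool", "data": {"plan": [[[0,0,0],[0,-4,0],-1],[[0,0,0],[0,-4,0],-1],[[0,0,0],[0,0,-20],-1],[[0,0,0],[0,0,-30],-1],[[0,0,0],[0,0,-35],-1],[[0,0,0],[0,0,-25],-1],[[0,0,0],[0,0,0],-1],[[0,0,0],[0,0,0],-1]]}}

```text
time_s: 16.97
tcp_pos: [0.5874, 0.2842, 0.1759]
orientation: [3.136, -0.001, 1.618]
force: [0.5, 0.6, -0.5]
grip_width: 0.004
```

```bash
python3 - <<'E'
import cv2
from cell import readout,snapshot,nets
im=snapshot("scene"); cv2.imwrite("pics/scene8.png",im[:,:,::-1])
for t in ["cup_mid","driver_mid","loupe_mid"]: print(t,nets.recognise("scene",t)[:1])
im=snapshot("wrist"); cv2.imwrite("pics/w8.png",im[:,:,::-1])
s=readout.sense(); print(s["tcp_pos"],s["force"],s["time_s"])
E
```

```text
cup_mid [{'position': [309.1, 385.7], 'confidence': 0.86}]
driver_mid [{'position': [348.8, 298.0], 'confidence': 0.6}]
loupe_mid [{'position': [282.1, 406.1], 'confidence': 0.84}]
[0.58489793 0.28342134 0.17147754] [0.08312898 0.06940805 0.28467532] 17.2167
```

View pics/scene8.png

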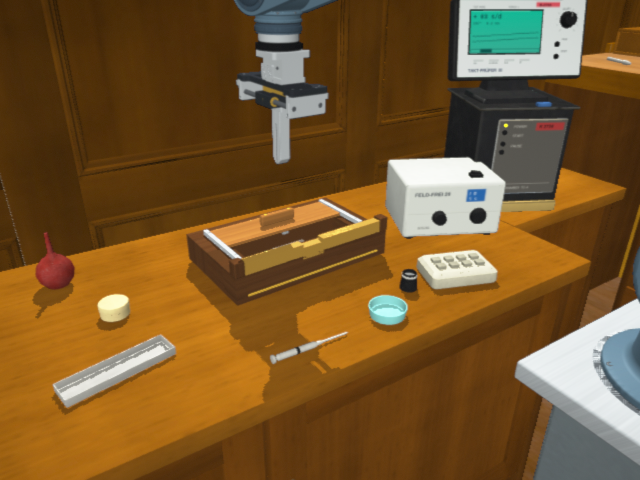

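View pics/w8.png

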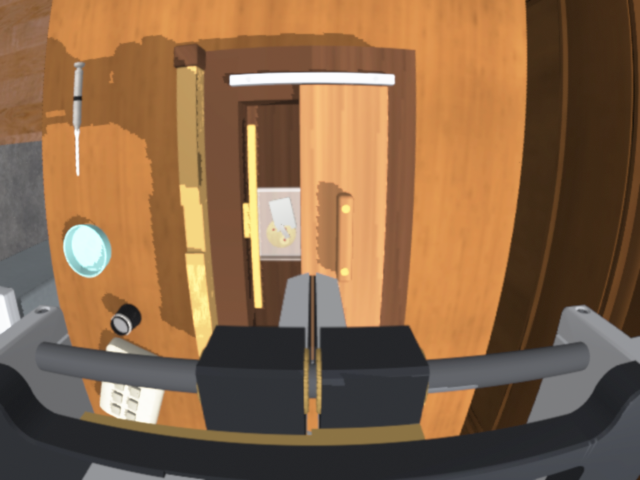

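```bash
python3 - <<'E'
from h import *
from cell import nets,ticket
b=np.array([.5541,.2824,.073])
print(proj(camera_params("scene"),[b+np.array([.9989,.0475,0])*d for d in (0,.045,.055)]),nets.recognise("scene","lid_bar")[:1])
print(ticket.sign_off())
E
```

```text
[[293.35607751 226.25289909]
 [280.17571243 217.67482921]
 [277.36525193 215.84572005]] [{'position': [222.0, 272.1], 'confidence': 0.79}]
the job is handed in; nothing more can be done
None
```

The catch is pressed down, the lid is open against its end stop, and the job is handed in at about 17 s. No verdict is reported, so the joint values below are my own readings.

- **Finding the catch:** I tapped along the rail with the closed fingertips. It gave way with under 2 N at 12 mm and again at about 5 mm left of the middle.
- **Pressing it:** I pressed there until it went solid, with the fingertips about 16 mm below where they had touched the rail. The highest force I read was about 13 N in total, though force is only reported at the end of each move.
- **Sliding the lid:** I pushed the pull bar until it stopped at x = 0.591 m (0.5906 m expected for 55 mm), with about 12 N backward push at the stop.
- **Final state:** I then backed off and lifted clear. The last force reading was about zero, and the pictures show the flap still low and the lid open.
- **Bystanders:** The cup, screwdriver and loupe were found within about 4 pixels of where they started.

**Disagreements:**
- **Fingertip height:** The cameras and the contact both put the closed fingertips about 7 mm above the TCP, not 25 mm ahead of it as stated. I therefore found the rail by touch instead of trusting the stated length.
- **Lid bar position:** The network's last position for the bar was at row 222, column 272. I predicted row 216, column 277 for fully open, so they differ by about 8 pixels. The column fits fully open but the row does not. I relied on the end stop and the picture instead.

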